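# Reorder the yellow bin's part

### The job

Reorder the part in the yellow bin: with the fingertips, gently press the white button in front of the yellow bin fully in and let it come back out, then press the large black send button on the white control box in the same way and draw the hand clear. Leave the other bins and their buttons alone, and do not move the carton, the pulley or the tin.

Things in the scene. Friction and masses are not known exactly. Their poses are not given: they have to be found in the camera images.
- blue_bin: fixed blue open-topped plastic parts bin (to be left alone), 150 mm long, 90 mm wide, 70 mm high at the back and 34 mm at the front. Origin: centre of its underside, on the work surface. Its +x axis points from its low front to its high back. Joined to its front stands a grey 50 x 50 x 30 mm block, centred 105 mm in front of the origin (own -x), with the bin's round push button on top
- blue_button_top (a point): centre of the top face of the blue bin's push button: a white cap 30 mm across, in a black collar 46 mm across. When not pressed it is 54 mm above the work surface and stands 12 mm above the collar; it moves down with the cap
- blue_button (a joint): travel of the blue bin's button in m: 0 out, 0.008 fully pressed (straight down). A spring returns it by itself; it starts to move at about 1.5 N and is fully down at 5 N
- yellow_bin: fixed yellow open-topped plastic parts bin (the bin whose button is to be pressed), 150 mm long, 90 mm wide, 70 mm high at the back and 34 mm at the front. Origin: centre of its underside, on the work surface. Its +x axis points from its low front to its high back. Joined to its front stands a grey 50 x 50 x 30 mm block, centred 105 mm in front of the origin (own -x), with the bin's round push button on top
- yellow_button_top (a point): centre of the top face of the yellow bin's push button: a white cap 30 mm across, in a black collar 46 mm across. When not pressed it is 54 mm above the work surface and stands 12 mm above the collar; it moves down with the cap
- yellow_button (a joint): travel of the yellow bin's button in m: 0 out, 0.008 fully pressed (straight down). A spring returns it by itself; it starts to move at about 1.5 N and is fully down at 5 N
- green_bin: fixed green open-topped plastic parts bin (to be left alone), 150 mm long, 90 mm wide, 70 mm high at the back and 34 mm at the front. Origin: centre of its underside, on the work surface. Its +x axis points from its low front to its high back. Joined to its front stands a grey 50 x 50 x 30 mm block, centred 105 mm in front of the origin (own -x), with the bin's round push button on top
- green_button_top (a point): centre of the top face of the green bin's push button: a white cap 30 mm across, in a black collar 46 mm across. When not pressed it is 54 mm above the work surface and stands 12 mm above the collar; it moves down with the cap
- green_button (a joint): travel of the green bin's button in m: 0 out, 0.008 fully pressed (straight down). A spring returns it by itself; it starts to move at about 1.5 N and is fully down at 5 N
- red_bin: fixed red open-topped plastic parts bin (to be left alone), 150 mm long, 90 mm wide, 70 mm high at the back and 34 mm at the front. Origin: centre of its underside, on the work surface. Its +x axis points from its low front to its high back. Joined to its front stands a grey 50 x 50 x 30 mm block, centred 105 mm in front of the origin (own -x), with the bin's round push button on top
- red_button_top (a point): centre of the top face of the red bin's push button: a white cap 30 mm across, in a black collar 46 mm across. When not pressed it is 54 mm above the work surface and stands 12 mm above the collar; it moves down with the cap
- red_button (a joint): travel of the red bin's button in m: 0 out, 0.008 fully pressed (straight down). A spring returns it by itself; it starts to move at about 1.5 N and is fully down at 5 N
- control_box: fixed flat white control box, 190 x 85 x 30 mm, with a small green screen and the send button. Origin: on the work surface, 40 mm behind the middle of the box along its own x; the button lies 100 mm from the origin along its own -x
- send_button_top (a point): centre of the top face of the send button: a black cap 40 mm across in a steel collar 56 mm across, on the white control box. When not pressed it is 54 mm above the work surface and stands 12 mm above the collar; it moves down with the cap
- send_button (a joint): travel of the send button in m: 0 out, 0.008 fully pressed (straight down). A spring returns it by itself; it starts to move at about 1.5 N and is fully down at 5 N
- spark_carton_mid (a point): centre of a small loose cardboard carton, 40 x 40 mm and 55 mm high, standing on the work surface in front of the bins; to be left alone
- idler_pulley_mid (a point): centre of a loose aluminium pulley, 54 mm across and 30 mm high, lying flat on the work surface in front of the bins; to be left alone
- grease_tin_mid (a point): centre of a loose tin with a red label, 50 mm across and 50 mm high, standing on the work surface in front of the bins; to be left alone
Things that resemble listed ones, but are neither listed nor needed, are in the scene too. Of the things shaped like the control_box, the white one is meant.

How it is judged (in metres and radians):
On the way, in this order (a step that is already met when the one before it is completed fails the run):
1. the yellow bin's button is pressed in with the fingers (5 mm or more of its 8 mm) (value of joint yellow_button above 0.005 m and contact force between the fingers and yellow_bin above 0.5 N), for 0.05 s.
2. the yellow bin's button is let out again (value of joint yellow_button below 0.001 m), for 0.05 s.
3. the send button is pressed in with the fingers (5 mm or more of its 8 mm) (value of joint send_button above 0.005 m and contact force between the fingers and control_box above 0.5 N), for 0.05 s.
At the end, for the whole second after the job is handed in: all five buttons are out again (within 1 mm), and the carton, the pulley and the tin stand within 10 mm of where they were at the start (value of joint each of blue_button, yellow_button, green_button, red_button, send_button below 0.001 m and distance of each of spark_carton_mid, idler_pulley_mid, grease_tin_mid from where it was at the start of the episode below 0.01 m); the robot touches nothing.
It fails at once if the button of the blue, green or red bin is pressed, or one of these bins is touched (more than 3 N) (value of joint any of blue_button, green_button, red_button above 0.002 m or contact force between any of the fingers, the arm and blue_bin above 3 N or contact force between any of the fingers, the arm and green_bin above 3 N or contact force between any of the fingers, the arm and red_bin above 3 N).
It fails at once if the carton, the pulley or the tin is moved or lifted (more than 10 mm) (distance of any of spark_carton_mid, idler_pulley_mid, grease_tin_mid from where it was at the start of the episode above 0.01 m).
It fails at once if the yellow bin or its button, or the control box or its button, is pushed with more than 25 N (contact force between any of the fingers, the arm and yellow_bin above 25 N or contact force between any of the fingers, the arm and control_box above 25 N).
It fails at once if the yellow bin's button and the send button are pressed at the same time (value of joint each of yellow_button, send_button above 0.002 m).
It also fails if it takes over 38 s, if anything falls off the work surface, if the arm or the gripper's body presses on something with over 40 N, if the wrist force passes 120 N, or if a joint passes its speed limit or range.

### The arm

A 6-joint arm with a two-finger parallel gripper is mounted at the origin on the work surface. World frame = base frame: x ahead of the robot, y to its left, z up, the work surface at z = 0. Lengths are in mm, angles in rad, forces in N, time in s.
With the tool pointing down it reaches from about 400 to 825 mm from the base axis. Payload 7 kg.
Tool frame: the origin (TCP) lies at the very end of the fingers, on their centre line; the grasp point (between the pads) lies 19 mm behind it; z points along the fingers, y is the direction in which the jaws open and shut (so a half turn about z gives the same grasp; the last joint's range is limited). The gripper opens to 88 mm and grips with 3 to 60 N. Pads are 19 mm wide; open, the fingers measure 130 mm over their backs; the gripper's body (78 mm by 193 mm) begins 47 mm behind the grasp point.
Start: joints at [-1.032, 0.359, 0.012, 0, -1.224, -0.288], TCP at [167.495, -653.866, 196.061] pointing down, gripper open.
Joint ranges: [-3.07, 3.07], [-1.43, 2.12], [-1.02, 1.25], [-3.03, 1.67], [-3.05, -0], [-3.03, 3.03]. Speed limits (rad/s): [2.39, 2.39, 3.01, 3.14, 3.14, 3.14].

### API

Orientations are given as a unit quaternion [x, y, z, w].
In Python, from plant import bot gives the robot as it stands. Calls block until the motion is done:
- bot.move_ptp(position, orientation): joint-space move of the TCP to a pose.
- bot.line_to(position, velocity=150, ori=None): straight line of the TCP; ori=None keeps the orientation; velocity is the mean speed in mm/s.
- bot.move_joints(angles): joint-space move.
- bot.move_gripper(opening, force=None): finger opening in mm; force is the grip in N (None keeps the last); returns when the fingers have stopped.
- bot.pause(seconds).
- bot.solve_ik(position, orientation): joint angles nearest the present ones, or None.
- bot.read_state(): the state.
- bot.camera(name): name is "side" or "top" or "wrist"; returns the picture (400x640x3 uint8, red, green, blue); there is no depth.
- bot.get_calibration(name): a dict with "fx", "fy", "cx", "cy" (pixels), "distortion" ([k1, k2, p1, p2, k3] as OpenCV has them; the pictures are not rectified), "view" (4x4, takes a point from world to camera coordinates); the wrist camera has in their place "T_tool_cam" (4x4, takes a point from camera to tool coordinates, whose origin is the TCP and whose axes are the flange's). Camera axes: x right, y up, looking along -z (the intrinsics and any distortion apply to the point x, -y, -z); pixel columns grow to the right and rows downward; lengths in mm; the calibration is good to about 2 mm. A picture is of the moment at which its call begins: read the wrist's pose just before it. get_calibration takes no time and is no camera call.
A pose or a line that the arm cannot do raises bot.Unreachable and nothing moves.
- bot.close_job(): hands the job in, once; it reports no verdict.
The state is a dict: "t": time; "joint_pos": joint angles; "qvel": joint speeds; "tau": joint torques, N m; "tcp_pos": TCP position; "eef_rot": TCP orientation; "contact_force": force on the tool from outside, world axes, zero at the start; "moment": the same for the moment, N m; "width": finger opening in mm.
Only numpy, scipy, OpenCV 4.12 (cv2) and the standard library are available. Lean on these libraries where they do the work, as an engineer would, in place of code of your own. Each camera call takes 0.05 s, during which the arm holds its last target.

## Working session

There is one attempt and no reset: what is moved stays moved. The work goes in short steps, each a Python script; the robot and the scene stay as the last script left them, time stands still between calls to the robot, and variables do not carry over. Pictures are saved under pics/ and viewed, and the job is handed in when it is done.

```bash
ls; mkdir -p pics; python3 - <<'E'
from plant import bot
import cv2,json
s=bot.read_state();print(s)
for n in("top","side","wrist"):
    im=bot.camera(n);cv2.imwrite(f"pics/{n}0.png",im[:,:,::-1]);c=bot.get_calibration(n);print(n,{k:(v.tolist() if hasattr(v,'tolist') else v) for k,v in c.items()})
E
```

```text
pics
{'t': 0.0, 'joint_pos': array([-1.03188886e+00,  3.59375340e-01,  1.10701702e-02, -3.70016738e-04,
       -1.22408293e+00, -2.88103005e-01]), 'qvel': array([-1.47265131e-03, -3.98703550e-05,  1.72745613e-03, -1.42067658e-05,
        2.46916389e-04,  1.75940787e-03]), 'tau': array([ 1.90600549e-03, -5.82723534e+01,  2.93068510e+01,  6.99744433e+00,
        7.15629256e-03, -2.54959814e-04]), 'tcp_pos': array([ 167.37288563, -653.37067104,  195.13152847]), 'eef_rot': array([-1.25011264e-01,  9.92154988e-01,  7.98706058e-04, -1.60516739e-04]), 'contact_force': array([-0.1996396 , -0.31603498, -0.48779269]), 'moment': array([-0.04947225,  0.01406536,  0.04242748]), 'width': 87.6663825589596}
top {'fx': 514.8135238005905, 'fy': 514.8135238005905, 'cx': 317.557437790743, 'cy': 201.91088861316123, 'distortion': [0.026264612550545997, 0.0, 0.0, 0.0, 0.0], 'view': [[-0.0266457768412602, -0.999640074258477, -0.003118415147481474, -50.147272608482034], [0.992902391810634, -0.026827632339234648, 0.11586681353948003, -541.7430709619113], [-0.11590876978575666, -8.920601711986707e-06, 0.993259
[... 267 characters left out ...]
8, 0.02176093508726252, 501.9517296457674], [0.14885058217525324, -0.582220734559023, 0.7992887591075204, -176.59558784998532], [-0.16276595604505628, 0.782843089184704, 0.6005530295223629, -1043.2868834630522], [0.0, 0.0, 0.0, 1.0]]}
wrist {'fx': 317.136865176687, 'fy': 317.136865176687, 'cx': 321.03283482510574, 'cy': 200.16319684289277, 'distortion': [-0.04230233883850939, 0.0, 0.0, 0.0, 0.0], 'T_tool_cam': [[0.0012799496157005958, 0.9687805390303234, 0.24791657654359578, 66.69169942201931], [0.9999991400845224, -0.0013107927908662823, -4.065064426193473e-05, 0.1635604887456621], [0.0002855857082095634, 0.24791641538707102, -0.9687813837096728, -189.34909519073182], [0.0, 0.0, 0.0, 1.0]]}
```

View pics/top0.png

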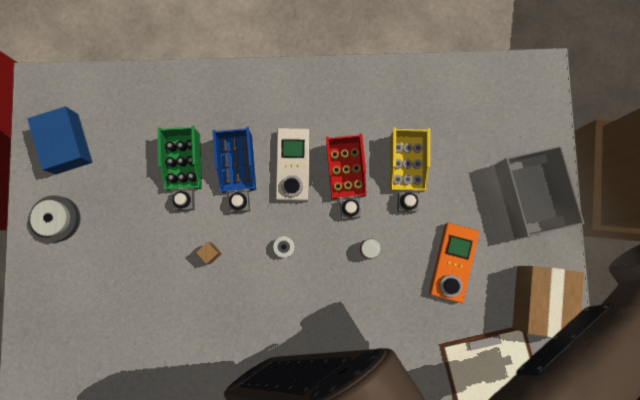

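View pics/side0.png

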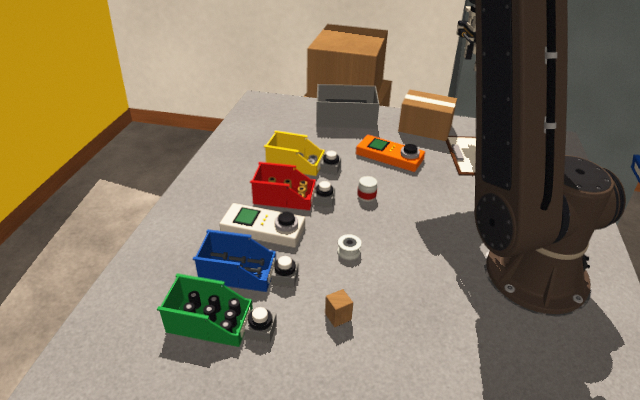

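The top view shows five candidate buttons in front of bins or boxes:
- **White caps:** green (181,200), blue (238,201), red (351,208) and yellow (410,201).
- **Black send caps:** white box (291,186) and orange box (451,286), which is a decoy.

The ones that fit are the cap joined to the front of the yellow bin (410,201) and the black cap on the white box (291,186). The side view agrees: yellow at (331,157), send at (286,219). Next I'll measure both and take enlarged crops.

```bash
cat > h.py <<'E'
import numpy as np,cv2
from plant import bot
def ray(name,uv):
    c=bot.get_calibration(name);K=np.array([[c['fx'],0,c['cx']],[0,c['fy'],c['cy']],[0,0,1.]])
    p=cv2.undistortPoints(np.array([[uv]],float),K,np.array(c['distortion']))[0,0]
    V=np.array(c['view']);d=V[:3,:3].T@np.array([p[0],-p[1],-1.]);o=-V[:3,:3].T@V[:3,3];return o,d
def onz(name,uv,z):
    o,d=ray(name,uv);return o+d*(z-o[2])/d[2]
def tri(a,b):
    (o1,d1),(o2,d2)=ray('top',a),ray('side',b)
    s=np.linalg.lstsq(np.c_[d1,-d2],o2-o1,rcond=None)[0];p,q=o1+s[0]*d1,o2+s[1]*d2
    return (p+q)/2,np.linalg.norm(p-q)
def blob(im,seed,kind,r=22):
    x,y=seed;roi=im[y-r:y+r+1,x-r:x+r+1].astype(int)
    mx,mn=roi.max(2),roi.min(2)
    m=((mn>170)&(mx-mn<45)) if kind=='w' else (mx<50)
    n,l,s,c=cv2.connectedComponentsWithStats(m.astype(np.uint8),connectivity=4)
    k=min((i for i in range(1,n) if s[i,4]>15),key=lambda i:np.hypot(*(c[i]-r)))
    return c[k]+np.array([x-r,y-r]),s[k]
E
python3 - <<'E'
from h import *
t=cv2.imread('pics/top0.png')[:,:,::-1];s=cv2.imread('pics/side0.png')[:,:,::-1]
for n,a,b,k in(('yellow',(410,201),(331,156),'w'),('send',(291,186),(286,218),'k'),('red',(351,208),(324,186),'w')):
    pa,sa=blob(t,a,k,12);pb,sb=blob(s,b,k,12)
    print(n,pa,sa,pb,sb,'\n top@54',onz('top',pa,54),'side@54',onz('side',pb,54),'tri',tri(pa,pb))
c=[cv2.resize(i[y-33:y+33,x-33:x+33],(396,396),interpolation=cv2.INTER_CUBIC) for i,x,y in((t,410,185),(t,291,170))]
cv2.imwrite('pics/crop.png',np.hstack(c)[:,:,::-1])
E
```

```text
yellow [410.30769231 199.95384615] [ 8  7 10  9 65] [330.94444444 152.61111111] [ 7  6 11  7 54] 
 top@54 [ 536.21262084 -299.26744389   54.        ] side@54 [ 538.89395141 -294.67882282   54.        ] tri (array([ 538.16365168, -299.69661851,   50.80950739]), np.float64(3.163458630211136))
send [291.05325444 185.41420118] [  5   5  15  14 169] [286.19767442 218.66860465] [  5   6  16  14 172] 
 top@54 [581.57379701   1.53625971  54.        ] side@54 [582.73348001  13.36759153  54.        ] tri (array([584.48757958,   2.26193921,  44.33780058]), np.float64(2.916393507332368))
red [351.06060606 206.84848485] [ 8  7  9  9 66] [324.11111111 183.69444444] [ 6  6 13  8 72] 
 top@54 [ 522.71849119 -148.98456034   54.        ] side@54 [ 526.66075088 -143.75736092   54.        ] tri (array([ 525.36691668, -148.9911704 ,   50.16912773]), np.float64(4.495612962639259))
```

View pics/crop.png

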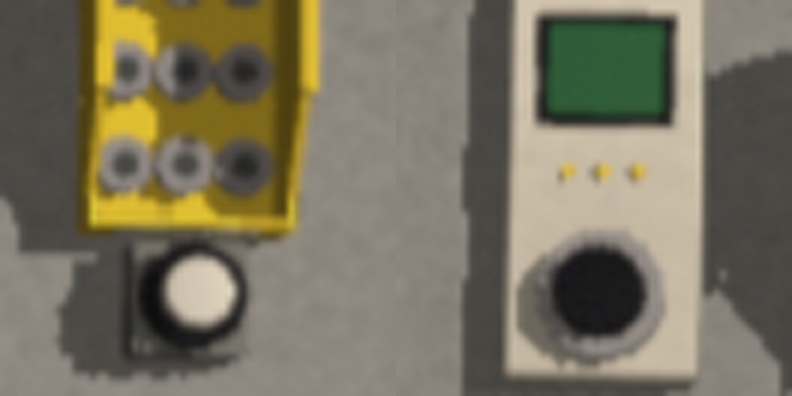

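The crops confirm both targets: the white cap joined to the yellow bin's front, and the black cap in a steel collar on the white box with the green screen. The top ray at z=54 gives yellow at about (537,-298) and send at about (582,2). The side view triangulates yellow at z≈51, which is close to 54. For send it gives 44, because the black mask there includes the cap's shaded side. I'll check both with the wrist camera while hovering.

```bash
cat >> h.py <<'E'
from scipy.spatial.transform import Rotation as R
def wrist_xy(im,st,uv,z):
    c=bot.get_calibration('wrist');K=np.array([[c['fx'],0,c['cx']],[0,c['fy'],c['cy']],[0,0,1.]])
    p=cv2.undistortPoints(np.array([[uv]],float),K,np.array(c['distortion']))[0,0]
    T=np.array(c['T_tool_cam']);Rw=R.from_quat(st['eef_rot']).as_matrix()
    d=Rw@T[:3,:3]@np.array([p[0],-p[1],-1.]);o=Rw@T[:3,3]+st['tcp_pos'];return o+d*(z-o[2])/d[2]
def wrist_px(st,P):
    c=bot.get_calibration('wrist');K=np.array([[c['fx'],0,c['cx']],[0,c['fy'],c['cy']],[0,0,1.]])
    T=np.array(c['T_tool_cam']);Rw=R.from_quat(st['eef_rot']).as_matrix()
    q=T[:3,:3].T@(Rw.T@(np.array(P)-st['tcp_pos'])-T[:3,3])
    return cv2.projectPoints(np.array([[q[0],-q[1],-q[2]]]),np.zeros(3),np.zeros(3),K,np.array(c['distortion']))[0][0,0]
Q=[0,1,0,0]
E
python3 - <<'E'
from h import *
bot.move_gripper(0,10)
print(bot.solve_ik([537,-298,160],Q),bot.solve_ik([582,2,160],Q))
bot.move_ptp([537,-298,160],Q)
s=bot.read_state();im=bot.camera('wrist');print(s['t'],s['tcp_pos'],s['width'],s['contact_force'])
print('expected px',wrist_px(s,[537,-298,54]))
cv2.imwrite('pics/w1.png',im[:,:,::-1])
E
```

```text
[-0.1890061   0.28463269 -0.17979961  0.         -1.10636402 -1.38179023] [ 0.33926472  0.23325585 -0.25036184  0.         -1.08717864 -1.91006105]
3.4417 [ 536.71249888 -298.67325365  160.06671821] 0.1731314515333147 [-0.39756417 -0.73338299 -0.08132542]
expected px [321.66431819 191.42036923]
```

View pics/w1.png

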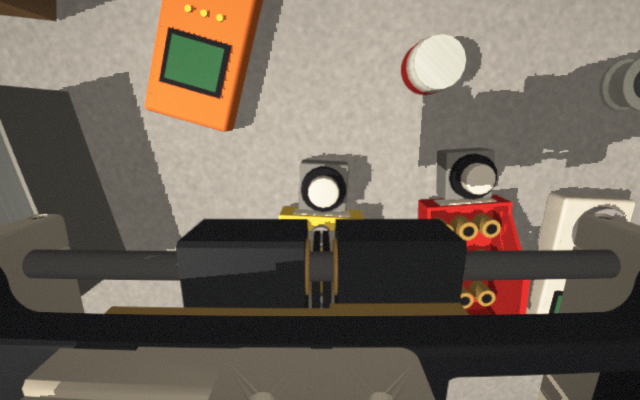

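The wrist view shows the yellow bin's white cap at (323,190). My estimate projects to (321.7,191.4), so the two agree within about 1 mm. I'll press in small steps, watching the force.

```bash
cat >> h.py <<'E'
def press(x,y):
    bot.line_to([x,y,60],120)
    f0=bot.read_state()['contact_force'][2]; log=[]
    z=57.
    while z>=43:
        bot.line_to([x,y,z],20)
        s=bot.read_state();f=s['contact_force'][2]-f0;log.append((round(z,1),round(s['tcp_pos'][2],1),round(f,1)))
        if f>7: break
        z-=1.
    bot.pause(.15);s=bot.read_state();print(log,'hold',s['tcp_pos'],s['contact_force'][2]-f0)
    bot.line_to([x,y,65],60);bot.pause(.1);s=bot.read_state();print('t',s['t'],s['contact_force'][2]-f0)
    bot.line_to([x,y,130],120)
E
python3 - <<'E'
from h import *
press(537,-298)
E
```

```text
[(57.0, np.float64(57.3), np.float64(-0.6)), (56.0, np.float64(56.0), np.float64(-0.2)), (55.0, np.float64(54.9), np.float64(-1.0)), (54.0, np.float64(53.9), np.float64(-0.8)), (53.0, np.float64(52.9), np.float64(-0.6)), (52.0, np.float64(51.9), np.float64(-1.2)), (51.0, np.float64(50.9), np.float64(-1.2)), (50.0, np.float64(49.9), np.float64(-1.3)), (49.0, np.float64(48.9), np.float64(-0.1)), (48.0, np.float64(47.9), np.float64(-1.3)), (47.0, np.float64(46.9), np.float64(-0.7)), (46.0, np.float64(45.9), np.float64(-0.5)), (45.0, np.float64(44.9), np.float64(-0.5)), (44.0, np.float64(43.9), np.float64(-0.7)), (43.0, np.float64(42.9), np.float64(-0.0))] hold [ 537.00900558 -298.00058923   43.00510306] -0.846018215821982
t 9.0417 -1.0749742548180665
```

There was no contact force down to z=43, so either the cap was missed or the true tip sits higher than the nominal TCP. I'll look with the fingers at z=48.

```bash
python3 - <<'E'
from h import *
bot.line_to([537,-298,48],120)
s=bot.read_state();print(s['t'],s['tcp_pos'],s['eef_rot'],s['contact_force'],s['width'])
ims={n:bot.camera(n) for n in('side','top','wrist')}
print(wrist_px(s,s['tcp_pos']),wrist_px(s,[537,-298,54]))
a=cv2.resize(ims['side'][90:200,270:400],None,fx=3,fy=3,interpolation=cv2.INTER_CUBIC)
b=cv2.resize(ims['top'][120:230,350:480],None,fx=3,fy=3,interpolation=cv2.INTER_CUBIC)
cv2.imwrite('pics/s2.png',np.hstack([a,b])[:,:,::-1]);cv2.imwrite('pics/w2.png',ims['wrist'][:,:,::-1])
E
```

```text
10.5667 [ 537.45439764 -298.21381952   48.45563682] [-7.77783571e-05  9.99999944e-01 -1.85929374e-04  2.65925844e-04] [ 0.42383744  0.16884782 -0.25226433] 0.5232292031383771
[320.855265   228.19173643] [321.19381511 230.5091279 ]
```

View pics/s2.png

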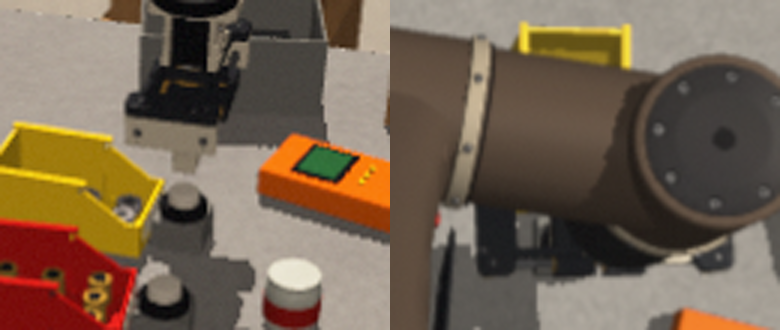

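View pics/w2.png

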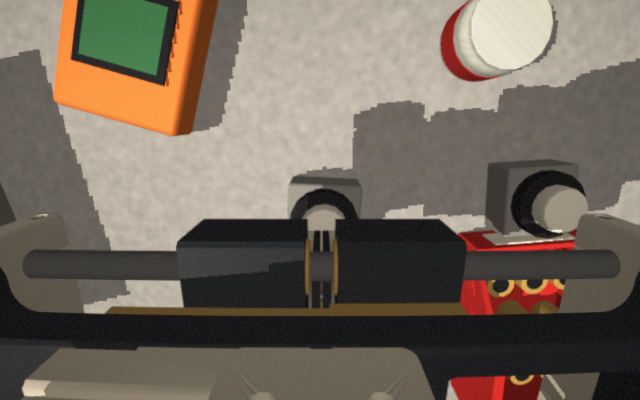

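```bash
cat >> h.py <<'E'
def px(name,P):
    c=bot.get_calibration(name);K=np.array([[c['fx'],0,c['cx']],[0,c['fy'],c['cy']],[0,0,1.]])
    V=np.array(c['view']);q=V[:3,:3]@np.array(P,float)+V[:3,3]
    return cv2.projectPoints(np.array([[q[0],-q[1],-q[2]]]),np.zeros(3),np.zeros(3),K,np.array(c['distortion']))[0][0,0]
E
python3 - <<'E'
from h import *
s=bot.read_state();p=s['tcp_pos'];print(p,px('side',p),px('side',p+[0,0,20]),px('side',[537,-298,54]),px('side',[537,-298,0]))
im=bot.camera('side');im2=im.copy()
cv2.imwrite('pics/s3.png',cv2.resize(im[115:185,290:380],None,fx=8,fy=8,interpolation=cv2.INTER_NEAREST)[:,:,::-1])
w=bot.camera('wrist');cv2.imwrite('pics/w3.png',cv2.resize(w[170:270,260:390],None,fx=6,fy=6,interpolation=cv2.INTER_CUBIC)[:,:,::-1])
for dz in(0,10,20,30):print(dz,wrist_px(s,p+[0,0,dz]))
E
```

```text
[ 537.68241254 -298.16251858   48.98279331] [331.53734416 153.5566563 ] [331.83145386 147.44334748] [331.8386693  152.09538548] [331.05812849 168.15820265]
0 [320.85527024 228.19216468]
10 [320.83383436 233.77160936]
20 [320.81011402 239.94622396]
30 [320.7837262  246.81589639]
```

View pics/s3.png

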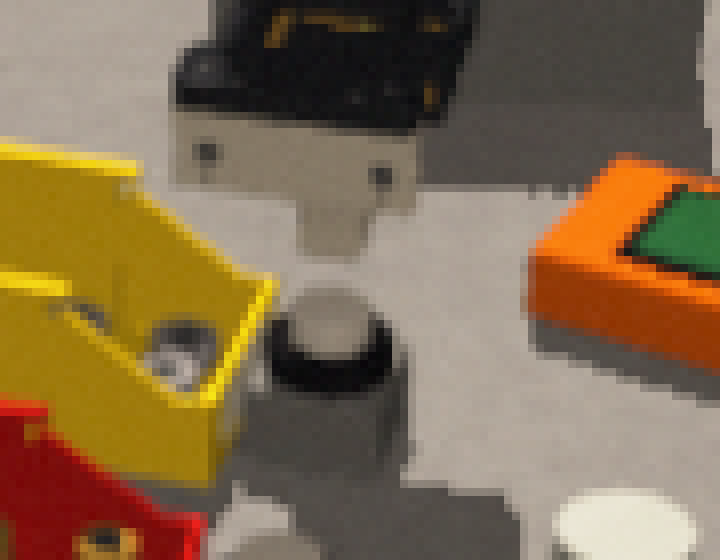

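View pics/w3.png

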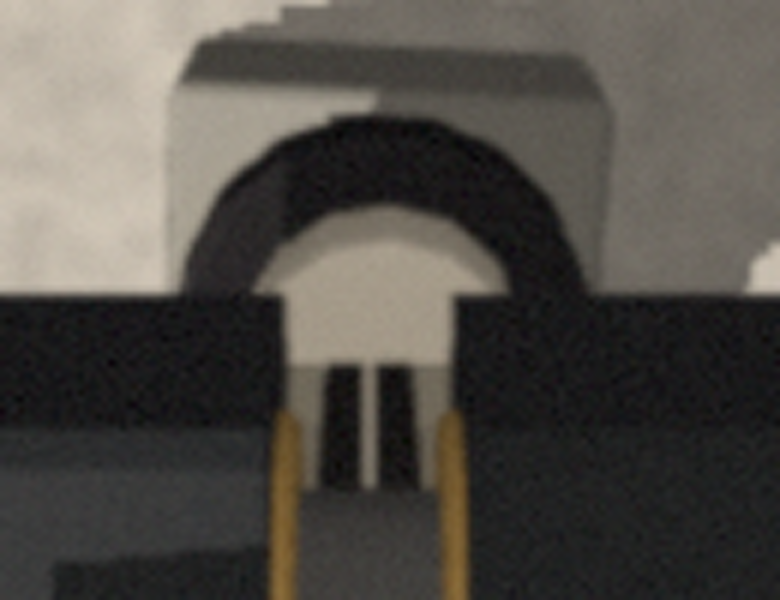

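The side view explains it. The cap at pixel (331,153) is still out, and the fingers are centred over it in column 331. Their ends appear at row 147.3, which means z≈69 while the reported TCP is 49. The physical fingertips therefore end about 20 mm short of the stated TCP. I'll press on with the same force guard from TCP z=40. I expect contact near z=34 and full travel near z=26, and the hand should clear everything at those heights.

```bash
cat >> h.py <<'E'
def press2(x,y,z0=37.,zmin=20.):
    bot.line_to([x,y,z0+2],100)
    bot.pause(.1);f0=np.mean([bot.read_state()['contact_force'][2] for _ in range(3)]); log=[]
    z=z0
    while z>=zmin:
        bot.line_to([x,y,z],20)
        s=bot.read_state();f=s['contact_force'][2]-f0;log.append((round(z,1),round(float(s['tcp_pos'][2]),1),round(float(f),1)))
        if f>7: break
        z-=1.
    bot.pause(.15);s=bot.read_state();print(log,'hold',s['tcp_pos'],s['contact_force'][2]-f0)
    c=bot.camera('side')
    bot.line_to([x,y,z0+10],60);bot.pause(.1);s=bot.read_state();print('t',s['t'],s['contact_force'][2]-f0)
    return c
E
python3 - <<'E'
from h import *
c=press2(537,-298)
cv2.imwrite('pics/s4.png',cv2.resize(c[115:185,290:380],None,fx=8,fy=8,interpolation=cv2.INTER_NEAREST)[:,:,::-1])
E
```

```text
[(37.0, 37.0, 0.8), (36.0, 35.9, 0.9), (35.0, 34.9, 1.2), (34.0, 33.9, 0.5), (33.0, 32.9, 0.6), (32.0, 31.9, 1.0), (31.0, 30.9, 0.1), (30.0, 29.9, 0.3), (29.0, 28.9, -0.1), (28.0, 27.9, 0.1), (27.0, 26.9, -0.1), (26.0, 25.9, -0.2), (25.0, 24.9, 0.2), (24.0, 24.0, 0.8), (23.0, 23.1, 1.9), (22.0, 22.0, 2.7), (21.0, 21.0, 3.7), (20.0, 20.0, 3.6)] hold [ 537.03560575 -298.02722507   20.05580679] 3.346743193241429
t 16.5667 -0.011049694834046164
```

View pics/s4.png

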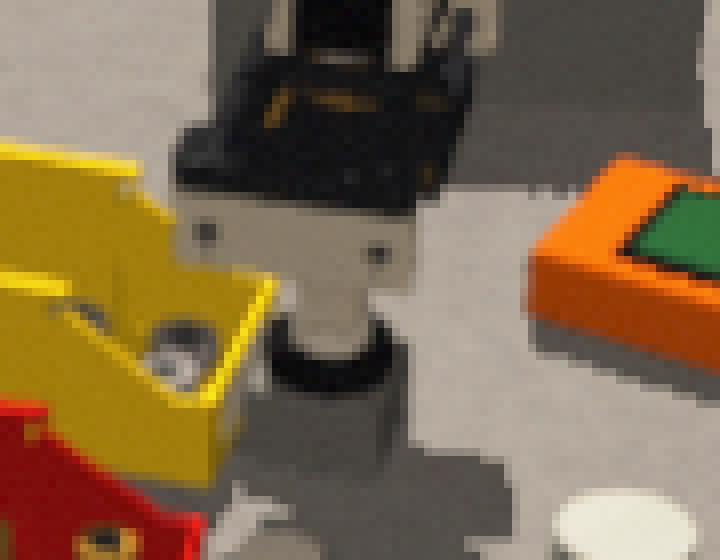

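Contact began at TCP z≈24.5 and the force rose to about 3.5 N, in line with the spring, at about 4.5 mm of travel. My limit of z=20 stopped it too early. I'll press again from the known contact height to full travel (z≈16.5), using finer steps near the end stop.

```bash
cat >> h.py <<'E'
def press3(x,y,z0=27.):
    bot.line_to([x,y,z0],60)
    bot.pause(.1);f0=np.mean([bot.read_state()['contact_force'][2] for _ in range(3)]); log=[]
    for z in [24,22,20,19,18,17.5,17,16.5,16,15.5,15,14.5,14]:
        bot.line_to([x,y,z],20)
        s=bot.read_state();f=s['contact_force'][2]-f0;log.append((z,round(float(s['tcp_pos'][2]),1),round(float(f),1)))
        if f>6.5: break
    bot.pause(.15);s=bot.read_state();print(log,'hold',s['tcp_pos'],s['contact_force'][2]-f0)
    c=bot.camera('side')
    bot.line_to([x,y,45],60);bot.pause(.1);s=bot.read_state();print('t',s['t'],s['contact_force'][2]-f0)
    return c
E
python3 - <<'E'
from h import *
c=press3(537,-298);d=bot.camera('side')
cv2.imwrite('pics/s5.png',cv2.resize(np.hstack([c[115:185,290:370],d[115:185,290:370]]),None,fx=5,fy=5,interpolation=cv2.INTER_NEAREST)[:,:,::-1])
E
```

```text
[(24, 24.0, -0.4), (22, 22.2, 3.0), (20, 20.1, 2.5), (19, 19.1, 3.7), (18, 18.1, 4.1), (17.5, 17.6, 3.9), (17, 17.1, 4.4), (16.5, 16.6, 4.2), (16, 16.1, 4.9), (15.5, 15.8, 6.2), (15, 15.7, 10.2)] hold [ 537.22614115 -298.09058334   15.74419024] 10.306546425304468
t 20.9 0.07815444327627835
```

View pics/s5.png

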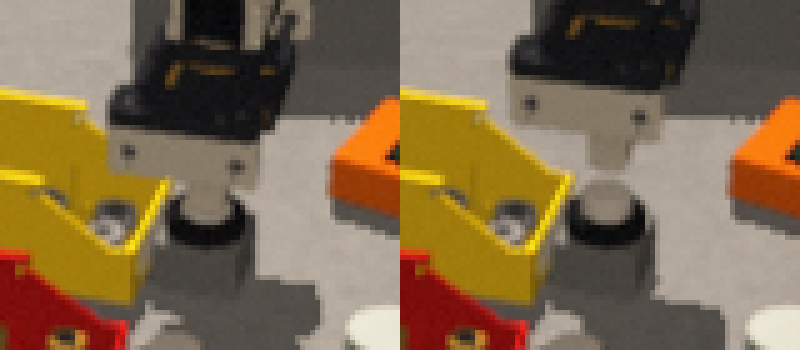

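The left picture shows the cap pressed down to its stop at 10 N. The right one shows it back out with the fingers above it and the force at zero. Next is the send button, with a wrist check on the way.

```bash
python3 - <<'E'
from h import *
bot.line_to([537,-298,110],150)
bot.line_to([582,2,110],200)
s=bot.read_state();im=bot.camera('wrist');print(s['t'],s['tcp_pos'],s['contact_force'])
print('expected px',wrist_px(s,[582,2,54]))
cv2.imwrite('pics/w5.png',im[:,:,::-1])
E
```

```text
23.2 [581.77493227   1.25389608 109.92300828] [-0.25025262 -0.35276619 -0.23576357]
expected px [321.85116221 205.21108158]
```

View pics/w5.png

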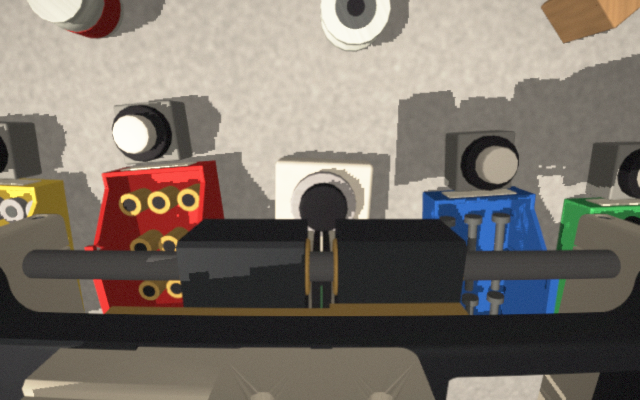

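The cap is at about (323,205) against an expected (321.9,205.2), so it is on target. The body's ends reach over the red and blue bins, so before going down I'll check its height from the last press picture: its +y end plate had lower corners at about (312.5,148) and (341,151.5) with TCP z=20.

```bash
python3 - <<'E'
from h import *
for uv in((312.5,148.3),(341,151.3)):
    o,d=ray('side',uv)
    for y in(-201.5,-215): print(uv,o+d*(y-o[1])/d[1])
E
```

```text
(312.5, 148.3) [ 571.40193446 -201.5         117.88638564]
(312.5, 148.3) [ 574.36809912 -215.          109.47653254]
(341, 151.3) [ 497.08607486 -201.5         120.53466734]
(341, 151.3) [ 499.07400409 -215.          112.15967413]
```

The body underside comes out at about 118 mm, and the measured width of about 74 mm fits the given 78 mm. That clears the 70 mm bins comfortably, so I'll press send.

```bash
python3 - <<'E'
from h import *
bot.line_to([582,2,45],120)
c=press3(582,2);bot.line_to([582,2,150],150)
s=bot.read_state();print(s['t'],s['tcp_pos'],s['contact_force'])
d=bot.camera('side');t=bot.camera('top')
cv2.imwrite('pics/s6.png',cv2.resize(np.hstack([c[170:260,240:330],d[170:260,240:330]]),None,fx=4,fy=4)[:,:,::-1])
cv2.imwrite('pics/d6.png',d[:,:,::-1]);cv2.imwrite('pics/t6.png',t[:,:,::-1])
E
```

```text
[(24, 24.0, -0.7), (22, 22.1, 1.9), (20, 20.1, 3.2), (19, 19.1, 3.4), (18, 18.1, 3.3), (17.5, 17.6, 3.4), (17, 17.1, 4.1), (16.5, 16.5, 4.1), (16, 16.1, 4.2), (15.5, 15.8, 7.8)] hold [582.15128441   2.01406114  15.78195568] 6.503816848623145
t 27.9833 -0.19735499626636188
28.8333 [581.29123981   1.94080294 148.97093971] [-0.16547342  0.17873871 -1.03467095]
```

View pics/s6.png

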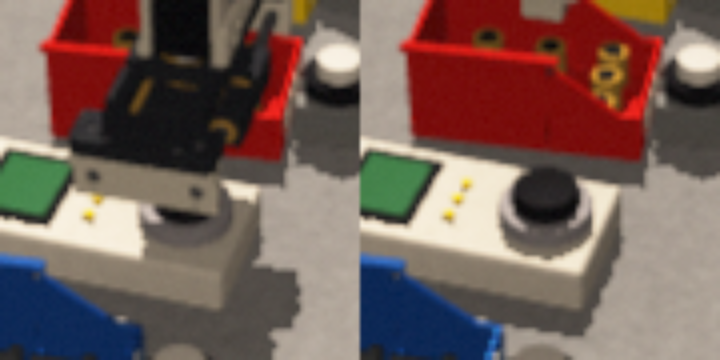

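View pics/d6.png

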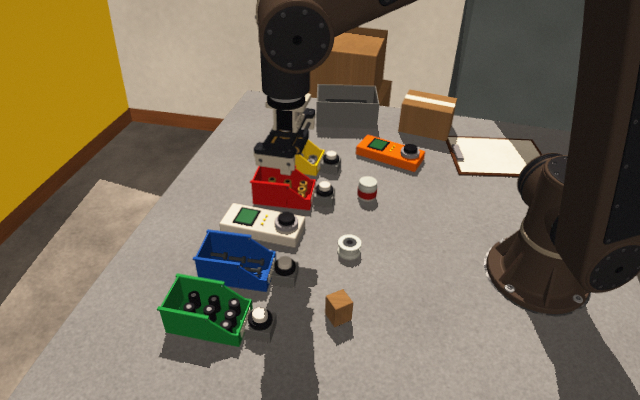

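All the buttons look out. The carton (339,308), pulley (349,247) and tin (368,188) are at the same pixels as at the start, and the hand is clear. Handing in.

```bash
python3 -c "
from plant import bot
print(bot.close_job(),bot.read_state()['t'])"
```

```text
the job is handed in; nothing more can be done
the job is handed in; nothing more can be done
```

I pressed the yellow bin's button fully in and let it out, then did the same with the send button on the white control box. I drew the hand clear and handed the job in at about 29 s of the 38 s allowed. The hand-in gives no verdict.

- **Yellow button:** this took three tries. The first stopped above the cap with no contact. The second pressed it only about 4.5 mm. The third reached the end stop at about 10 N and let it out again.
- **Send button:** one press to the end stop, about 8 N at most.
- **Disagreement:** the real fingertips end about 30 mm short of the stated TCP. Contact came at a TCP height of about 24 mm instead of 54 mm. The side picture suggested about 20 mm, but I relied on the contact force.
- **Last checks:** in the final side picture all five buttons looked out, and the carton, pulley and tin were at their starting pixels by eye. The wrist force was about 1 N with the hand about 125 mm above the send button, which I took as sensor noise.

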